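Run a culture dish into the colony reader

ROBOT

A 6-joint arm with a two-finger parallel gripper is mounted at the origin on a cart in front of the work surface, level with it; the furniture and walls round the work are solid. World frame = base frame: x ahead of the robot, y to its left, z up, the work surface at z = 0. Lengths are in m, angles in rad, forces in N, time in s.
With the tool pointing down it reaches from about 0.225 to 0.875 m from the base axis. Payload 3.4 kg.
Tool frame: the origin (TCP) lies between the finger pads; the fingertips stand 11 mm ahead of it and the grasp point (between the pads) lies 8 mm behind it; z points along the fingers, y is the line along which they close (so a half turn about z gives the same grasp; the last joint's range is limited). The gripper opens to 85 mm and grips with 20 to 120 N. Pads are 22 mm wide; open, the fingers measure 114 mm over their backs; the gripper's body (76 mm by 85 mm) begins 54 mm behind the grasp point. The pads swing forward as they close: fully open they stand 13 mm farther back than shut.
Start: joints at [1.137, 0.276, 1.505, -0, 1.361, -0.121], TCP at [0.177, 0.547, 0.215] pointing down, gripper open.
Joint ranges: [-2.89, 2.89], [-0.75, 2.08], [0.22, 2.7], [-1.18, 4.32], [0.11, 2.71], [-2.7, 2.7]. Speed limits (rad/s): [2.57, 2.57, 3.14, 3.14, 3.14, 3.14].

INTERFACE

Orientations are given as a unit quaternion [w, x, y, z].
In Python, from rig import manip, imaging gives the robot as it stands. The module is installed in compiled form; this text tells all that it offers.
- The arm moves only by the tool jog_arm, never from a script. Its argument "deltas" is one flat list of numbers, 7 for each row, row after row: the turn, a rotation vector about the world's x, y, z in degrees, then the shift along the world's x, y, z in mm, then the opening, from 0 (shut) to 1 (fully open). In form: [ax, ay, az, tx, ty, tz, gripper, ax, ay, az, tx, ty, tz, gripper, ...]. A call has 1 to 20 rows; each row is the pose to reach, as a shift and turn from the pose commanded when the call began; what a row does not reach only later rows make up. A row lasts 1/10 s, in which the tool goes at most 50 mm and 8.59 degrees, less where a joint would pass 70% of its speed; a pose out of reach is approached as far as the arm can. A call with a gripper value outside its range is refused whole. The fingers move at their own pace and stop on an object; "grip_force" is the grip in N (left out, the last holds). Time passes only in rows, so rows that repeat a pose let the fingers close. It gives the time, the measured TCP pose, the force, the opening and the grip force at its end, in the units of the state.
- manip.get_state(): the state, without advancing time (a new reading comes with each control period).
- imaging.get_image(name): name is "side" or "top" or "wrist"; returns the picture (480x640x3 uint8, blue, green, red); there is no depth.
- imaging.calibration(name): a dict with "mtx" (3x3 intrinsics, pixels), "dist" ([k1, k2, p1, p2, k3] as OpenCV has them; the pictures are not rectified), "cam_to_world" (4x4, takes a point from camera to world coordinates). Camera axes: x right, y down, z forward; pixel columns grow to the right and rows downward; lengths in m; the calibration is good to about 2 mm. A picture is of the moment at which its call begins: read the wrist's pose just before it. calibration takes no time and is no camera call; for the wrist camera it gives the pose at the moment of the call.
- manip.sign_off(): hands the job in; it is judged then, once.
The state is a dict: "clock": time; "qpos": joint angles; "qd": joint speeds; "effort": joint torques, N m; "position": TCP position; "ee_rot": TCP orientation; "contact_force": force on the tool from outside, world axes, zero at the start; "moment": the same for the moment, N m; "width": finger opening in m; "gripper_force": force on a finger pad.
Only numpy, scipy, OpenCV 4.12 (cv2) and the standard library are available. Lean on these libraries where they do the work, as an engineer would, in place of code of your own. Each camera call takes 0.05 s, during which the arm holds its last target. There are 200 camera calls.

TASK

Load the culture dish into the reader and start the count: push the sprung dish carriage all the way in by its blue tab, then back off and let its spring bring it back until the stop pin catches it at the reading position. Once it is held there with nothing touching it, press the round green start key right down and let it come up again. Do not touch or lift the open dish riding in the carriage, and leave everything else standing where it is.

Things in the scene. Friction and masses are not known exactly. Their poses are not given: they have to be found in the camera images.
- reader: Low white and grey dish reader, fixed, 270x160 mm. Origin: under its middle, on the worktop; x points from its front (towards the robot) to its back, the way the carriage is pushed; y to its left. From x = -14 to +130 mm a housing 70 mm high, with a mouth for the carriage; from x = -140 to -14 mm an open deck 10 mm high, with a crossbar 19 mm high under the tab's start (x = -138 to -124 mm).
- carriage (a joint): Dish carriage pushed in along the reader's x, m: 0 = out (start), 0.080 = reading position against the stop pin, 0.104 = end. A damped spring drives it out: 3 N at 0, 7.5 N at the end, plus 25 N per m/s. Its lug lifts the pin (1 N more, from 0.045 on); past 0.081 the pin has dropped behind the lug, and on release it stops at 0.080. Let go earlier, it runs right out. Once caught it stays.
- tab (a point): Centre of the front face of the carriage's blue upright finger tab, 42 mm above the worktop; tab 52 mm wide, 8 mm thick, from 20 to 60 mm above the worktop. Push here along the reader's x with closed fingers. Moves with the carriage: reader x = -136 mm when out, -56 at the reading position, -32 at the end. The dish's rim begins 44 mm behind it; only the low crossbar lies in front.
- nest (a point): Centre of the carriage's round nest, on the surface the dish stands on, 25 mm above the worktop and 88 mm behind the tab's front face; a black collar 6 mm high keeps the dish in place. Moves with the carriage; axes as the reader's.
- stop_pin (a joint): Lift of the sprung stop pin, m: 0 = down, about 0.007 while riding over the lug. It works by itself and need not be touched. It stands in an aluminium bracket at the right of the deck (reader x = -22, y = -60 mm) with a black knob on top, 72 mm above the worktop (79 mm while lifted).
- start_key (a joint): Green start key, m pressed down: 0 = up, 0.006 = right down (about 5 N); springs back up.
- start_key_top (a point): Centre of the top of the round green start key (28 mm across, in a grey collar 44 mm across), 42 mm above the worktop, on the left of the reader's front deck (reader x = -112, y = +57 mm). Press straight down.
- petri_dish: Open clear culture dish, loose, 87 mm across, 13 mm high, standing in the carriage's nest. Origin: centre of its underside. Only carried along by the carriage; not to be touched or lifted.
- microscope: Tall fixed microscope to the right of the reader, 0.6 m high; not part of the job, keep clear of it. Its left focus knob, about 0.1 m above the worktop, reaches to y = 0.12; its eyepieces reach towards the robot to x = 0.22 at 0.35 to 0.40 m height. Origin: under its base.
- red_pot: Bystander, loose: sample pot with a red screw cap, 38 mm across, 54 mm tall, close beside the reader on its left. Origin: centre of its underside.
- yellow_pot: Bystander, loose: sample pot with a yellow screw cap, 38 mm across, 54 mm tall, close beside the reader on its left. Origin: centre of its underside.
- coverslips: Bystander, loose: small white box of cover slips, 29x29x21 mm, on the worktop in front of the reader. Origin: centre of its underside.
- timer: Bystander, loose: white kitchen-type timer lying flat, 66x62x22 mm, beyond the microscope. Origin: centre of its underside.
- oil_bottle: Bystander, loose: small brown bottle with a black cap, 30 mm across, 58 mm tall. Origin: centre of its underside.
- stain_red: Bystander, loose: brown dropper bottle with a red rubber teat, 38 mm across, 94 mm tall. Origin: centre of its underside.

How it is judged:
On the way, in this order (a step that is already met when the one before it is completed fails the run):
1. the carriage has been pushed in to the end of its travel (value of joint carriage above 0.098 m), for 0.05 s.
2. the carriage has come back against the stop pin, the pin is down, and the robot touches nothing of the reader (value of joint carriage between 0.077 and 0.083 m and value of joint stop_pin below 0.002 m and contact force between each of the arm, the fingers and reader below 0.1 N), for 0.3 s.
3. the green start key is pressed down with the carriage held at the reading position (value of joint carriage between 0.077 and 0.083 m and value of joint stop_pin below 0.002 m and value of joint start_key above 0.004 m), for 0.05 s.
At the end, for the whole second after the job is handed in: The carriage rests against the stop pin at the reading position (0.077 to 0.083 m) with the pin down (lift under 2 mm), the dish stands level in its nest (within 5 mm of its centre), and the start key, having been pressed by at least 4 mm after the carriage had latched, is up again (value of joint carriage between 0.077 and 0.083 m and value of joint stop_pin below 0.002 m and horizontal distance between petri_dish and nest below 0.005 m and z of petri_dish in the frame of nest below 0.004 m and angle between petri_dish's own z axis and vertical below 0.06 rad and value of joint start_key below 0.001 m and velocity of joint carriage below 0.005 m/s); the robot touches nothing.
It fails at once if the start key is pressed while the carriage is not held at the reading position (value of joint start_key above 0.003 m and not (value of joint carriage between 0.077 and 0.083 m and value of joint stop_pin below 0.002 m)).
It fails at once if the robot touches the dish (contact force between any of the fingers, the arm and petri_dish above 0.3 N).
It fails at once if the dish is lifted or jolted out of its nest (z of petri_dish in the frame of nest above 0.008 m or horizontal distance between petri_dish and nest above 0.01 m).
It fails at once if a bystander is shifted by more than 15 mm, tipped or lifted (distance of any of red_pot, yellow_pot, coverslips, timer, oil_bottle, stain_red from where it was at the start of the episode above 0.015 m or angle between any of red_pot, yellow_pot, coverslips, timer, oil_bottle, stain_red's own z axis and vertical above 0.3 rad).
It also fails if it takes over 38 s, if anything falls off the work surface, if the arm or the gripper's body presses on something with over 40 N, if the wrist force passes 120 N, or if a joint passes its speed limit or range.

## Working session

There is one attempt and no reset: what is moved stays moved. The work goes in short steps, Python scripts to look and compute and a tool call to move; the robot and the scene stay as the last step left them, time stands still between calls to the robot, and variables do not carry over. Pictures are saved under pics/ and viewed, at most 10 in all, crops included, and the job is handed in when it is done.

Besides the shell and the picture viewer there is one more tool, called after ">>>" as name(argument=value, ...) on one line, values as JSON. jog_arm: Moves the arm, as the interface text tells. Its arguments: {"type":"object","properties":{"deltas":{"type":"array"},"grip_force":{"type":"number"}},"required":["deltas"]}

```bash
mkdir -p pics; python3 - <<'E'
from rig import manip, imaging
import cv2
for n in ("top","side"):
    cv2.imwrite(f"pics/{n}0.png",imaging.get_image(n)); c=imaging.calibration(n); print(n,c)
print(manip.get_state())
E
```

```text
top {'mtx': array([[609.82969244,   0.        , 315.26504389],
       [  0.        , 609.82969244, 242.32617206],
       [  0.        ,   0.        ,   1.        ]]), 'dist': array([-0.05803564,  0.        ,  0.        ,  0.        ,  0.        ]), 'cam_to_world': array([[ 0.00651327, -0.99452152,  0.10432897,  0.35730239],
       [-0.99995099, -0.00569965,  0.00809485,  0.05298673],
       [-0.00745586, -0.10437658, -0.9945099 ,  1.32146317],
       [ 0.        ,  0.        ,  0.        ,  1.        ]])}
side {'mtx': array([[457.36221759,   0.        , 320.74718323],
       [  0.        , 457.36221759, 238.84213577],
       [  0.        ,   0.        ,   1.        ]]), 'dist': array([-0.08878323,  0.        ,  0.        ,  0.        ,  0.        ]), 'cam_to_world': array([[-0.93661325, -0.17310789,  0.30461334,  0.16853647],
       [-0.35021609,  0.43721916, -0.82836471,  0.90915454],
       [ 0.01021368, -0.88253786, -0.47013042,  0.5188164 ],
       [ 0.        ,  0.        ,  0.        ,  1.        ]])}
{'clock': 0.1, 'qpos': array([ 1.13698659e+00,  2.76523503e-01,  1.50599284e+00,  1.79406548e-05,
        1.36071818e+00, -1.20984395e-01]), 'qd': array([-6.20816214e-04, -1.13326455e-03, -2.65981631e-03, -5.69922945e-04,
       -2.02892925e-04,  4.23705792e-05]), 'effort': array([ 1.48421415e-03, -4.17696118e+01, -2.46405172e+01, -1.15347048e-04,
        5.71684606e-03,  3.62072996e-06]), 'position': array([0.17673494, 0.54664304, 0.21393641]), 'ee_rot': array([-2.33250987e-04,  1.55777481e-01,  9.87791832e-01, -7.87146628e-04]), 'contact_force': array([ 0.43460986, -0.53980523,  0.27246811]), 'moment': array([ 0.01671809,  0.0157581 , -0.02153405]), 'gripper_force': 0.0, 'width': 0.08572680747646809}
```

View pics/top0.png

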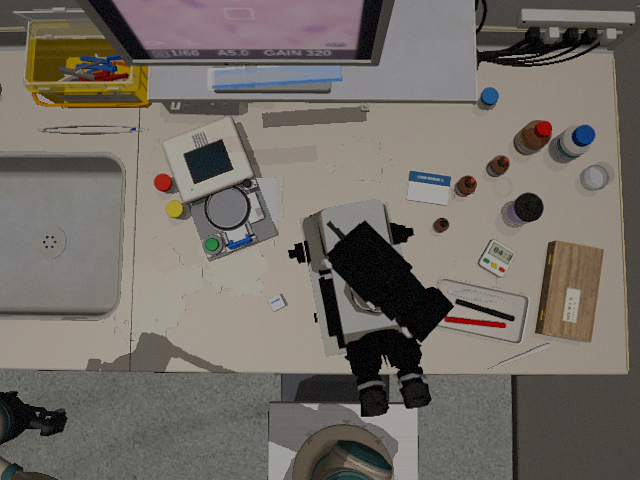

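View pics/side0.png

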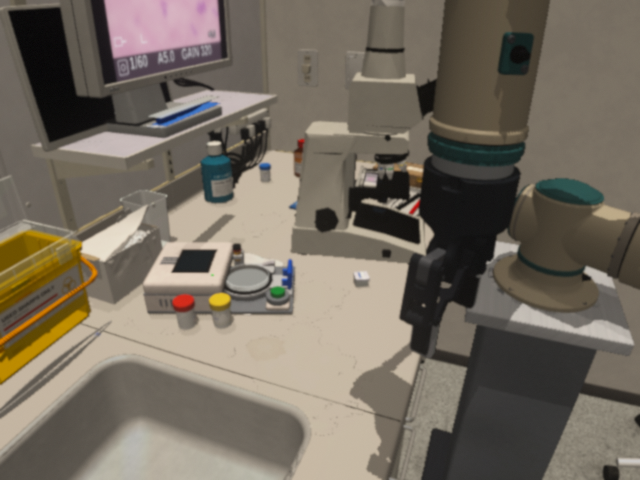

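The top view shows the reader turned a little: key about (212,244), tab (240,241), dish (227,208), housing corners about (163,140), (236,117), (256,179) and (193,203). The pots stand at (163,183) and (175,209), the coverslips at (277,301).

```bash
cat > h.py <<'E'
from rig import manip, imaging
import cv2, numpy as np
from scipy.optimize import least_squares
def ray(n,uv,z,c=None):
    c=c or imaging.calibration(n)
    p=cv2.undistortPoints(np.array([[uv]],float),c["mtx"],c["dist"])[0,0]
    T=c["cam_to_world"]; d=T[:3,:3]@[p[0],p[1],1]; o=T[:3,3]
    return (o+d*(z-o[2])/d[2])
def blob(im,lo,hi,box):
    x0,y0,x1,y1=box; m=cv2.inRange(cv2.cvtColor(im[y0:y1,x0:x1],cv2.COLOR_BGR2HSV),lo,hi)
    n,l,s,c=cv2.connectedComponentsWithStats(m); i=1+np.argmax(s[1:,4]); return c[i]+[x0,y0],s[i]+[x0,y0,0,0,0]
E
python3 - <<'E'
from h import *
im=cv2.imread("pics/top0.png")
g,s=blob(im,(45,80,50),(85,255,255),(190,220,235,262));print("key",g,s,ray("top",g,.042))
b,s=blob(im,(100,120,50),(130,255,255),(215,225,265,260));print("tab",b,s,ray("top",b,.055))
for nm,uv,z in [("c1",(163,140),.07),("c2",(236,117),.07),("c3",(256,179),.07),("c4",(193,203),.07),("dish",(227,208),.038),("red",(163,183),.054),("yel",(175,209),.054),("cov",(277,301),.021)]: print(nm,ray("top",uv,z))
c=cv2.resize(im[100:270,140:290],None,fx=3.5,fy=3.5,interpolation=cv2.INTER_CUBIC);cv2.imwrite("pics/crop.png",c)
E
```

```text
key [211.34615385 243.91538462] [205 238  13  13 130] [0.48688437 0.28320637 0.042     ]
tab [238.93877551 242.40136054] [227 234  25  15 147] [0.48908729 0.22297473 0.055     ]
c1 [0.70444078 0.38677794 0.07      ]
c2 [0.75458833 0.23284171 0.07      ]
c3 [0.62096838 0.1879198  0.07      ]
c4 [0.56961372 0.31877453 0.07      ]
dish [0.56452284 0.2522875  0.038     ]
red [0.61513712 0.38761324 0.054     ]
yel [0.55935462 0.36008033 0.054     ]
cov [0.36787113 0.14408624 0.021     ]
```

View pics/crop.png

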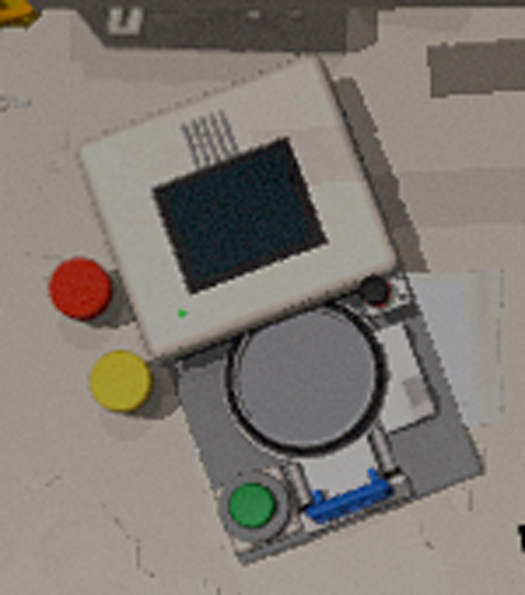

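```bash
python3 - <<'E'
from h import *
P=[((80,147),130,80,.07),((320,55),130,-80,.07),((398,262),-14,-80,.07),((152,362),-14,80,.07),((375,290),-22,-60,.072),((252,505),-112,57,.042),((307,378),-48,0,.036),((484,470),-140,-80,.01),((243,562),-140,80,.01)]
W=np.array([ray("top",(u/3.5+139.6,v/3.5+99.6),z)[:2] for (u,v),_,_,z in P]);R=np.array([[a,b] for _,a,b,_ in P])/1e3
def T(p,q):
    c,s=np.cos(p[2]),np.sin(p[2]);return q@np.array([[c,s],[-s,c]])+p[:2]
r=least_squares(lambda p:(T(p,R)-W).ravel(),[.6,.25,.3],loss="soft_l1",f_scale=.002)
print(r.x,np.degrees(r.x[2]));print(((T(r.x,R)-W)*1e3).round(1))
print(T(r.x,np.array([[-.136,0],[-.112,.057]])))
E
```

```text
[0.61181227 0.27042629 0.37800615] 21.658156763512725
[[ 2.1  5. ]
 [ 3.9  0.6]
 [-2.3 -2.8]
 [-0.2 -0.1]
 [ 0.4 -0.4]
 [-0.3 -0.6]
 [ 1.5  0.8]
 [-1.6 -0.4]
 [-2.6 -0. ]]
[[0.48541355 0.22023303]
 [0.48668232 0.2820666 ]]
```

Fit: reader at about (0.612, 0.270), yaw about 21.6°. The key, knob and dish agree within 1–2 mm. Next I move to a point in front of the tab, with the fingers shut and closing across the reader's y.

>>> jog_arm(deltas=[0, 0, 39.5, 256, -347, 0, 0, 0, 0, 39.5, 256, -347, 0, 0, 0, 0, 39.5, 256, -347, 0, 0, 0, 0, 39.5, 256, -347, 0, 0, 0, 0, 39.5, 256, -347, 0, 0, 0, 0, 39.5, 256, -347, 0, 0, 0, 0, 39.5, 256, -347, 0, 0, 0, 0, 39.5, 256, -347, 0, 0, 0, 0, 39.5, 256, -347, 0, 0, 0, 0, 39.5, 256, -347, 0, 0, 0, 0, 39.5, 256, -347, 0, 0, 0, 0, 39.5, 256, -347, 0, 0, 0, 0, 39.5, 256, -347, 0, 0, 0, 0, 39.5, 256, -347, 0, 0], grip_force=30)

```text
clock: 1.5
position: [0.4321, 0.2013, 0.2147]
ee_rot: [-0.0, -0.188, 0.982, 0.0]
contact_force: [-0.0, -0.8, 0.2]
width: -0.0
gripper_force: 0.0
```

```bash
python3 - <<'E'
from h import *
c=imaging.calibration("wrist");im=imaging.get_image("wrist");cv2.imwrite("pics/w1.png",im)
import pickle;pickle.dump(c,open("w1.pkl","wb"));print(c["cam_to_world"])
E
```

```text
[[-3.70197090e-01  8.82439070e-01  2.90267810e-01  3.56455344e-01]
 [ 9.28953236e-01  3.51668175e-01  1.15651983e-01  1.71379833e-01]
 [-2.21228949e-05  3.12459248e-01 -9.49931165e-01  3.74023309e-01]
 [ 0.00000000e+00  0.00000000e+00  0.00000000e+00  1.00000000e+00]]
```

View pics/w1.png

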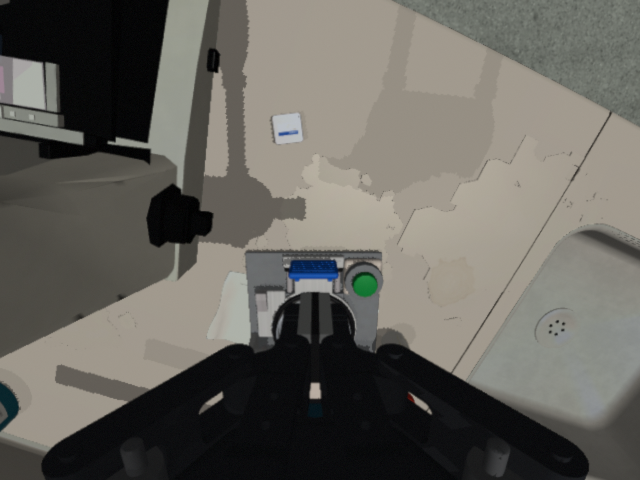

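The wrist view shows the reader's front edge almost level at (246,251)–(382,251), so the yaw matches the tool. The tab is at about (313,268) and the key at (365,285).

```bash
python3 - <<'E'
from h import *
import pickle;c=pickle.load(open("w1.pkl","rb"));im=cv2.imread("pics/w1.png")
g,s=blob(im,(45,80,40),(85,255,255),(340,260,395,310));print("key",g,s,ray("wrist",g,.042,c))
b,s=blob(im,(100,120,40),(130,255,255),(270,250,350,290));print("tab",b,s)
for u,z in ((s[0],.06),(s[0]+s[2]/2,.06),(s[0]+s[2],.06)): print(ray("wrist",(u,s[1]),z,c))
for uv in ((247,252),(381,252)):print("front",ray("wrist",uv,.01,c))
E
```

```text
key [364.4501992  284.11553785] [352 272  26  25 502] [0.48137167 0.2795747  0.042     ]
tab [312.91251384 269.45736434] [289 260  49  21 903]
[0.47841515 0.19208792 0.06      ]
[0.46928269 0.21499249 0.06      ]
[0.46015797 0.23789831 0.06      ]
front [0.50658793 0.14668795 0.01      ]
front [0.44909602 0.29094978 0.01      ]
```

>>> jog_arm(deltas=[0, 0, 0, 0, 0, -50, 0, 0, 0, 0, 0, 0, -100, 0, 0, 0, 0, 0, 0, -140, 0, 0, 0, 0, 0, 0, -164, 0, 0, 0, 0, 14, 5, -164, 0, 0, 0, 0, 28, 11, -164, 0, 0, 0, 0, 28, 11, -164, 0, 0, 0, 0, 28, 11, -164, 0])

```text
clock: 2.35
position: [0.4602, 0.2115, 0.0506]
ee_rot: [-0.0, -0.188, 0.982, -0.0]
contact_force: [-0.5, -0.5, -0.2]
width: 0.0
gripper_force: 0.0
```

```bash
python3 - <<'E'
from h import *
s=manip.get_state();print(s["clock"],s["position"],s["contact_force"])
im=imaging.get_image("side");cv2.imwrite("pics/s1.png",cv2.resize(im[180:380,120:390],None,fx=2.8,fy=2.8,interpolation=cv2.INTER_CUBIC))
E
```

```text
2.35 [0.46023789 0.21149558 0.05064729] [-0.49152152 -0.51253136 -0.23885475]
```

View pics/s1.png

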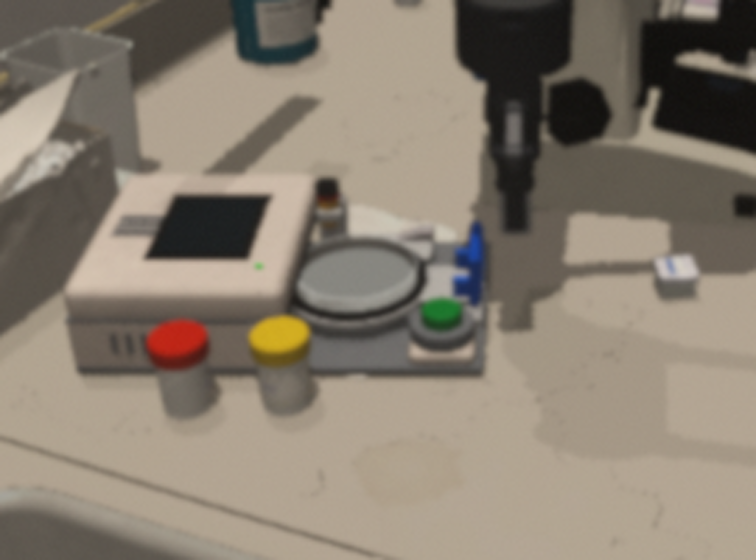

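The side view shows the fingertip at crop (513,230), just in front of the tab, which spans (475,228)–(475,300). I check this by projection.

```bash
python3 - <<'E'
from h import *
c=imaging.calibration("side");M=np.linalg.inv(c["cam_to_world"])
def pr(p):
    q=cv2.projectPoints(np.array([p],float),cv2.Rodrigues(M[:3,:3])[0],M[:3,3],c["mtx"],c["dist"])[0].ravel()
    return (q-[120,180])*2.8
for p in ((.4602,.2115,.0396),(.4602,.2115,.05),(.4854,.2202,.02),(.4854,.2202,.06)):print(p,pr(p))
E
```

```text
(0.4602, 0.2115, 0.0396) [513.68530803 261.46849779]
(0.4602, 0.2115, 0.05) [513.56574636 248.77133445]
(0.4854, 0.2202, 0.02) [476.14473089 284.12277909]
(0.4854, 0.2202, 0.06) [474.86328303 235.55808395]
```

```bash
python3 - <<'E'
from h import *
im=imaging.get_image("side");cv2.imwrite("pics/s2.png",cv2.resize(im[210:310,260:350],None,fx=6,fy=6,interpolation=cv2.INTER_NEAREST))
E
```

```text
(no output)
```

View pics/s2.png

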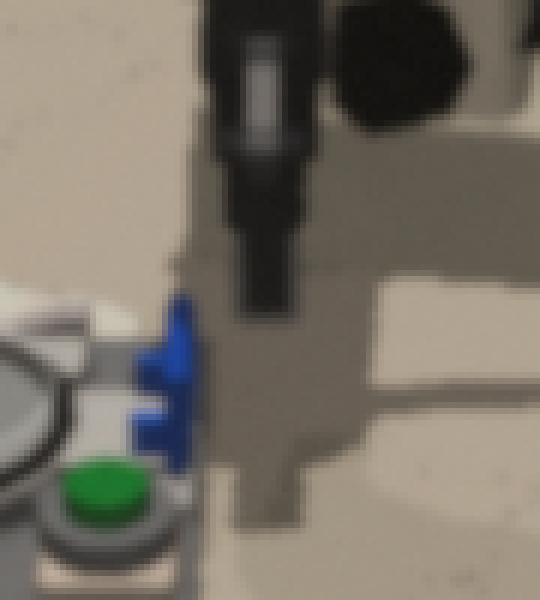

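```bash
python3 - <<'E'
from h import *
import pickle
def pr(c,p):
    M=np.linalg.inv(c["cam_to_world"])
    return cv2.projectPoints(np.array([p],float),cv2.Rodrigues(M[:3,:3])[0],M[:3,3],c["mtx"],c["dist"])[0].ravel()
w=pickle.load(open("w1.pkl","rb"))
for d in (0,.015,.03,-.011):print("wrist",d,pr(w,(.4321,.2013,.2147+d)))
c=imaging.calibration("side")
for z in (.03,.04,.05,.06,.07):print(z,pr(c,(.4602,.2115,z)))
for z in (.203,.22,.24):print("start",pr(c,(.177,.547,z)))
print(manip.get_state()["qpos"])
E
```

```text
wrist 0 [314.35166591 295.2279849 ]
wrist 0.015 [314.31722214 309.36457152]
wrist 0.03 [314.27629857 326.18079552]
wrist -0.011 [314.37364113 286.21683009]
0.03 [303.49829646 277.52201005]
0.04 [303.45739952 273.20814593]
0.05 [303.41633799 268.84690516]
0.06 [303.37511547 264.43771954]
0.07 [303.33373584 259.98001742]
start [436.63711867 357.97222188]
start [439.03108551 344.9329775 ]
start [441.94129209 328.91990955]
[ 2.92793638e-01  3.25614733e-01  1.89049029e+00  8.70717011e-05
  9.26545831e-01 -1.65535658e+00]
```

>>> jog_arm(deltas=[0, 0, 0, 0, 0, -12, 0, 0, 0, 0, 0, 0, -12, 0, 0, 0, 0, 0, 0, -12, 0])

```text
clock: 2.75
position: [0.4601, 0.2108, 0.0382]
ee_rot: [-0.001, -0.187, 0.982, -0.0]
contact_force: [0.3, 0.3, 0.5]
width: -0.0001
gripper_force: 0.0
```

```bash
python3 - <<'E'
from h import *
s=manip.get_state();print(s["clock"],s["position"],s["contact_force"])
im=imaging.get_image("side");print(im[255:305,303:307].mean((1,2)).round().astype(int).tolist())
im=imaging.get_image("wrist");cv2.imwrite("pics/w2.png",im)
E
```

```text
2.75 [0.46012466 0.21081891 0.0382167 ] [0.25457747 0.27343082 0.54270029]
[28, 29, 29, 28, 28, 29, 28, 28, 28, 28, 29, 32, 44, 63, 81, 91, 94, 93, 94, 94, 94, 94, 95, 95, 95, 94, 94, 94, 93, 93, 93, 92, 91, 90, 90, 90, 88, 86, 84, 83, 82, 82, 84, 100, 127, 144, 149, 149, 149, 149]
```

View pics/w2.png

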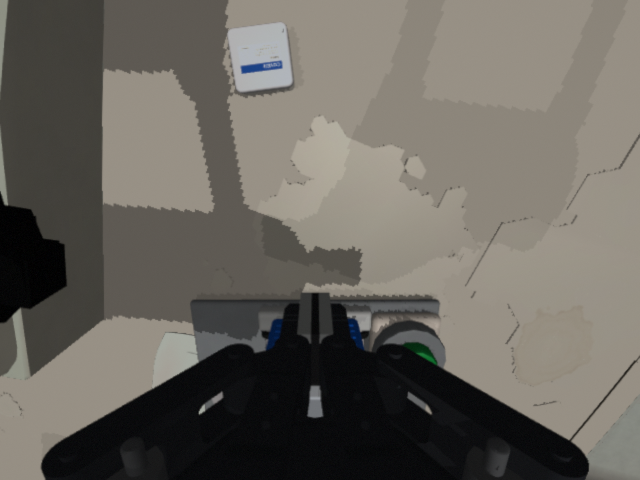

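Both views put the shut fingertips higher than the TCP figure suggests: the side row 268 means z about 0.052 or more. The worktop in front of the reader is free, so I can go lower there and measure again.

>>> jog_arm(deltas=[0, 0, 0, 0, 0, -12, 0, 0, 0, 0, 0, 0, -22, 0, 0, 0, 0, 0, 0, -22, 0, 0, 0, 0, 0, 0, -22, 0])

```text
clock: 3.25
position: [0.4605, 0.211, 0.016]
ee_rot: [-0.001, -0.187, 0.982, -0.0]
contact_force: [0.1, 0.0, -0.2]
width: -0.0
gripper_force: 0.0
```

```bash
python3 - <<'E'
from h import *
s=manip.get_state();print(s["clock"],s["position"],s["contact_force"],s["width"])
im=imaging.get_image("side");print(im[260:305,303:307].mean((1,2)).round().astype(int).tolist())
cv2.imwrite("pics/s3.png",cv2.resize(im[210:310,230:350],None,fx=5,fy=5,interpolation=cv2.INTER_CUBIC))
E
```

```text
3.25 [0.46050029 0.21097579 0.01604472] [ 0.14282897  0.02783648 -0.21794315] -2.288170847064154e-05
[26, 29, 28, 27, 27, 27, 28, 28, 28, 28, 29, 28, 29, 29, 29, 29, 33, 46, 66, 83, 92, 93, 92, 90, 88, 87, 86, 85, 84, 84, 83, 82, 82, 82, 82, 82, 82, 82, 82, 88, 107, 132, 145, 149, 150]
```

View pics/s3.png

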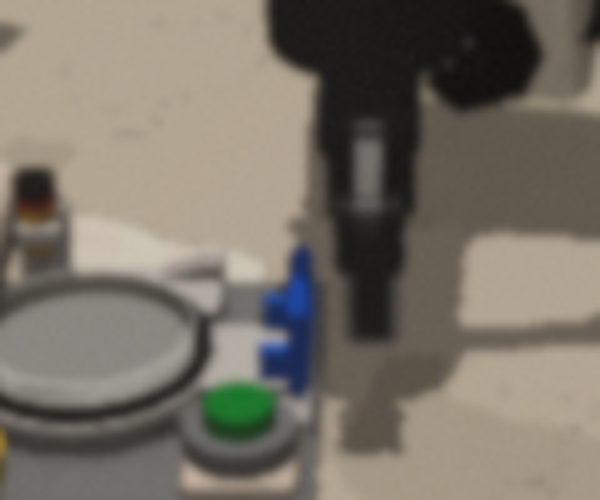

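The side view shows the tip at full-image row 278, about z 0.03, still clear of its shadow and with no contact force. So at TCP z = 0.020 the tip is well above the 19 mm crossbar and below mid-tab. I start pushing along (0.929, 0.370).

>>> jog_arm(deltas=[0, 0, 0, 0, 0, 4, 0, 0, 0, 0, 4.6, 1.9, 4, 0, 0, 0, 0, 9.3, 3.7, 4, 0, 0, 0, 0, 13.9, 5.6, 4, 0, 0, 0, 0, 18.6, 7.4, 4, 0, 0, 0, 0, 23.2, 9.3, 4, 0, 0, 0, 0, 27.9, 11.1, 4, 0, 0, 0, 0, 32.5, 13, 4, 0, 0, 0, 0, 37.2, 14.8, 4, 0, 0, 0, 0, 37.2, 14.8, 4, 0, 0, 0, 0, 37.2, 14.8, 4, 0])

```text
clock: 4.4
position: [0.4982, 0.2261, 0.0205]
ee_rot: [-0.0, -0.187, 0.982, 0.0]
contact_force: [-3.8, -1.5, 1.7]
width: -0.0003
gripper_force: 1.8
```

```bash
python3 - <<'E'
from h import *
s=manip.get_state();print(s["clock"],s["position"],s["contact_force"])
im=imaging.get_image("side");cv2.imwrite("pics/s4.png",cv2.resize(im[200:310,180:330],None,fx=5,fy=5,interpolation=cv2.INTER_CUBIC))
E
```

```text
4.4 [0.4981922  0.22605066 0.02052018] [-3.75375099 -1.5031578   1.71397022]
```

View pics/s4.png

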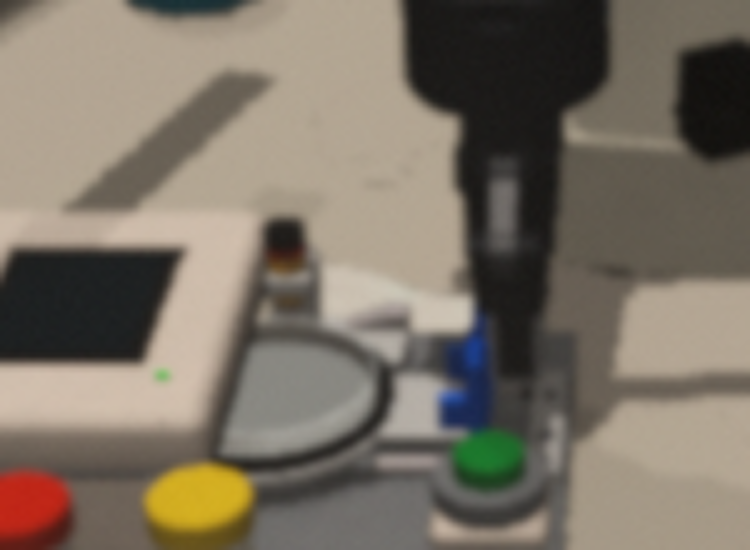

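The fingertip bears on the upper half of the tab at about 4 N and the carriage has gone in about 25 mm. I continue towards the end stop.

>>> jog_arm(deltas=[0, 0, 0, 6.5, 2.6, 0, 0, 0, 0, 0, 13, 5.2, 0, 0, 0, 0, 0, 19.5, 7.8, 0, 0, 0, 0, 0, 26, 10.4, 0, 0, 0, 0, 0, 32.5, 13, 0, 0, 0, 0, 0, 39, 15.5, 0, 0, 0, 0, 0, 45.5, 18.1, 0, 0, 0, 0, 0, 52, 20.7, 0, 0, 0, 0, 0, 58.5, 23.3, 0, 0, 0, 0, 0, 65, 25.9, 0, 0, 0, 0, 0, 70, 27.9, 0, 0, 0, 0, 0, 73.4, 29.2, 0, 0, 0, 0, 0, 73.4, 29.2, 0, 0, 0, 0, 0, 73.4, 29.2, 0, 0])

```text
clock: 5.85
position: [0.5695, 0.2544, 0.0204]
ee_rot: [-0.002, -0.187, 0.982, -0.0]
contact_force: [-6.3, -1.7, 4.0]
width: 0.0002
gripper_force: 3.5
```

>>> jog_arm(deltas=[0, 0, 0, 2.8, 1.1, 0, 0, 0, 0, 0, 5.6, 2.2, 0, 0, 0, 0, 0, 5.6, 2.2, 0, 0])

```text
clock: 6.15
position: [0.5693, 0.2543, 0.0204]
ee_rot: [-0.008, -0.188, 0.982, -0.002]
contact_force: [-16.5, -7.7, 13.4]
width: 0.0001
gripper_force: 9.1
```

The arm stopped moving and the force rose, so the carriage is at its end. I back off slowly.

>>> jog_arm(deltas=[0, 0, 0, -5, -2, 0, 0, 0, 0, 0, -10, -4, 0, 0, 0, 0, 0, -15, -6, 0, 0, 0, 0, 0, -20, -8, 0, 0, 0, 0, 0, -26, -10.4, 0, 0, 0, 0, 0, -34, -13.6, 0, 0, 0, 0, 0, -44, -17.6, 0, 0, 0, 0, 0, -56, -22.4, 0, 0, 0, 0, 0, -60, -24, 0, 0, 0, 0, 0, -60, -24, 0, 0, 0, 0, 0, -60, -24, 0, 0])

```text
clock: 7.25
position: [0.5179, 0.2335, 0.0211]
ee_rot: [0.001, -0.187, 0.982, 0.0]
contact_force: [-0.2, -0.5, 0.6]
width: 0.0001
gripper_force: 0.0
```

```bash
python3 - <<'E'
from h import *
s=manip.get_state();print(s["clock"],s["position"],s["contact_force"])
im=imaging.get_image("side");cv2.imwrite("pics/s5.png",cv2.resize(im[200:310,180:330],None,fx=5,fy=5,interpolation=cv2.INTER_CUBIC))
E
```

```text
7.25 [0.51794057 0.23353174 0.02105763] [-0.20169372 -0.47687209  0.62687732]
```

View pics/s5.png

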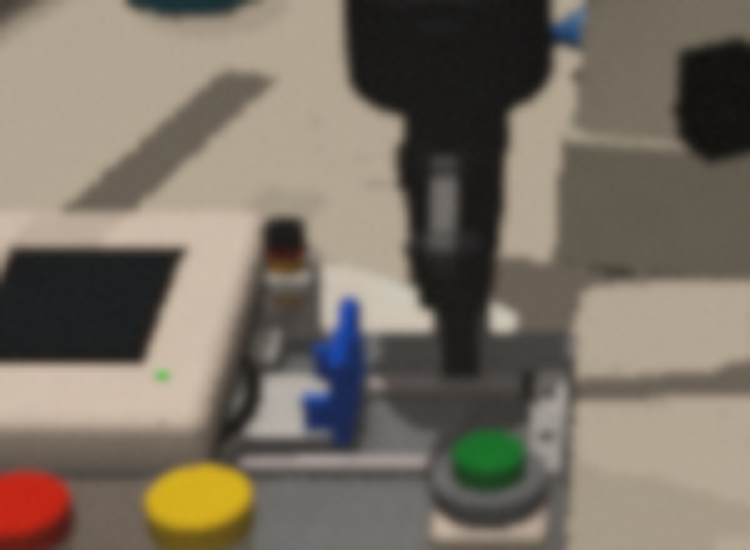

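The carriage stands latched: the tab is at crop (348,370), well clear of the finger at (460,375). I check that numerically and go over the key.

>>> jog_arm(deltas=[0, 0, 0, 0, 0, 40, 0, 0, 0, 0, 0, 0, 64, 0, 0, 0, 0, -17, 24, 64, 0, 0, 0, 0, -33.5, 47.5, 64, 0, 0, 0, 0, -33.5, 47.5, 64, 0, 0, 0, 0, -33.5, 47.5, 40, 0, 0, 0, 0, -33.5, 47.5, 24, 0, 0, 0, 0, -33.5, 47.5, 24, 0, 0, 0, 0, -33.5, 47.5, 24, 0])

```text
clock: 8.2
position: [0.4843, 0.2806, 0.0447]
ee_rot: [-0.0, -0.187, 0.982, -0.0]
contact_force: [1.1, 0.2, 0.2]
width: -0.0002
gripper_force: 0.0
```

```bash
python3 - <<'E'
from h import *
s=manip.get_state();print(s["clock"],s["position"],s["contact_force"])
c=imaging.calibration("side");M=np.linalg.inv(c["cam_to_world"])
def pr(p): return (cv2.projectPoints(np.array([p],float),cv2.Rodrigues(M[:3,:3])[0],M[:3,3],c["mtx"],c["dist"])[0].ravel()-[180,200])*5
for a in (-.056,-.032,-.136): print(a,pr((.6118+a*.929,.2704+a*.37,.04)))
im=imaging.get_image("side");cv2.imwrite("pics/s6.png",cv2.resize(im[200:310,180:330],None,fx=5,fy=5,interpolation=cv2.INTER_CUBIC))
E
```

```text
8.2 [0.484286   0.2806271  0.04466815] [1.06055063 0.164744   0.2129936 ]
-0.056 [344.260728   364.53972235]
-0.032 [282.89939683 364.56562096]
-0.136 [549.11499615 364.29259245]
```

View pics/s6.png

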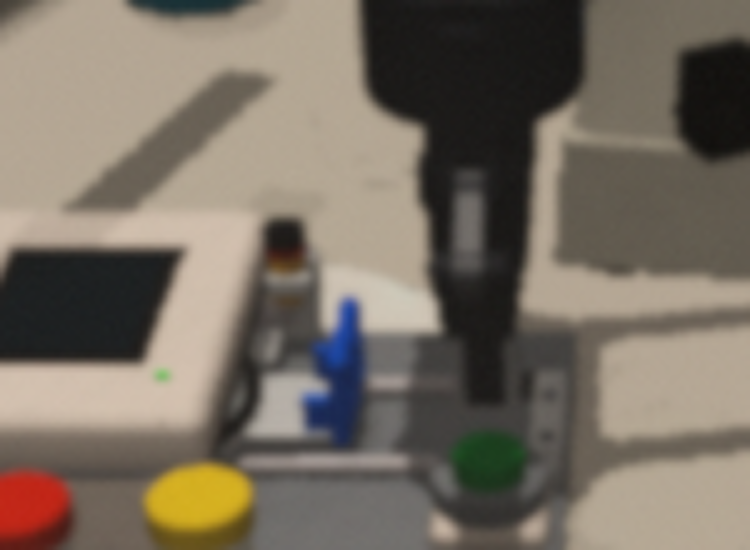

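The tab matches the reading position (predicted column 344, seen 348). The finger is centred over the key with its tip about 20 mm above it. That view was my eleventh, one over the limit of ten, so from here I go by numbers only. I lower and watch the force.

>>> jog_arm(deltas=[0, 0, 0, 0, 0, -8, 0, 0, 0, 0, 0, 0, -14, 0, 0, 0, 0, 0, 0, -18, 0, 0, 0, 0, 0, 0, -20, 0, 0, 0, 0, 0, 0, -20, 0])

```text
clock: 8.75
position: [0.4834, 0.2807, 0.0246]
ee_rot: [-0.0, -0.187, 0.982, -0.0]
contact_force: [-0.2, -0.2, 0.9]
width: 0.0001
gripper_force: 0.9
```

>>> jog_arm(deltas=[0, 0, 0, 0, 0, -2, 0, 0, 0, 0, 0, 0, -4, 0, 0, 0, 0, 0, 0, -4, 0])

```text
clock: 9.05
position: [0.4835, 0.2807, 0.0208]
ee_rot: [-0.0, -0.187, 0.982, -0.0]
contact_force: [-1.6, -1.4, 3.7]
width: 0.0002
gripper_force: 2.0
```

>>> jog_arm(deltas=[0, 0, 0, 0, 0, -2, 0, 0, 0, 0, 0, 0, -4, 0, 0, 0, 0, 0, 0, -4, 0])

```text
clock: 9.35
position: [0.4836, 0.2807, 0.0192]
ee_rot: [0.0, -0.187, 0.982, -0.0]
contact_force: [-5.4, -3.4, 19.1]
width: 0.0
gripper_force: 10.0
```

The key has bottomed: about 5.5 mm of travel, then the force rose to 19 N. I lift off straight up.

>>> jog_arm(deltas=[0, 0, 0, 0, 0, 8, 0, 0, 0, 0, 0, 0, 20, 0, 0, 0, 0, 0, 0, 50, 0, 0, 0, 0, 0, 0, 90, 0, 0, 0, 0, 0, 0, 130, 0, 0, 0, 0, 0, 0, 130, 0, 0, 0, 0, 0, 0, 130, 0, 0, 0, 0, 0, 0, 130, 0])

```text
clock: 10.15
position: [0.4828, 0.2805, 0.1455]
ee_rot: [-0.001, -0.187, 0.982, -0.0]
contact_force: [0.6, -0.4, 0.4]
width: -0.0002
gripper_force: 0.0
```

```bash
python3 - <<'E'
from h import *
s=manip.get_state();print(s["clock"],s["position"],s["contact_force"])
a=cv2.imread("pics/side0.png");b=imaging.get_image("side")
for n,i in (("before",a),("now",b)):
    print(n,"key",blob(i,(45,80,40),(85,255,255),(255,275,300,310)),"red",blob(i,(0,120,60),(8,255,255),(165,285,205,315))[0],"yel",blob(i,(20,120,60),(32,255,255),(205,285,240,315))[0])
print("tab",blob(b,(100,120,40),(130,255,255),(220,250,300,300)))
E
```

```text
10.15 [0.48279254 0.28048861 0.14553059] [ 0.57151339 -0.40001713  0.38750909]
before key (array([277.29133858, 291.62204724]), array([270, 287,  15,  11, 127])) red [182.86567164 302.36119403] yel [219.46107784 301.05988024]
now key (array([277.2109375, 291.40625  ]), array([271, 286,  13,  12, 128])) red [182.95833333 302.33035714] yel [219.39402985 301.04477612]
tab (array([247.28823529, 275.14705882]), array([241, 261,  11,  28, 170]))
```

The key is up, the pots have not moved, and the tab is still at the reading position (column 247, crop 336, within the tab's blue extent). I hand in.

```bash
python3 -c "
from rig import manip
print(manip.sign_off())"
```

```text
the job is handed in; nothing more can be done
None
```

Job handed in with no verdict returned: the carriage was pushed to its end and held at the reading position, the start key was pressed right down and came up again, and the arm ended clear; I viewed 11 pictures, one over the limit of 10.

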